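# Jog the bench winder from its hold-to-run panel

### The job

Jog the bench winder: with the fingertips, first press down the raised, white-dotted end of the mains rocker to switch it on, then push the yellow enable button fully home so that it stays down, and then press the green button fully down and keep it there, finishing while still holding it down with the fingers. Press no other button, and do not pick up or shift the switch box or any of the loose things.

Things in the scene. Friction and masses are not known exactly. Their poses are not given: they have to be found in the camera images.
- panel: grey control panel with an aluminium top, fixed to the table, 160 (x) x 270 (y) x 50 mm tall; origin under its centre; it carries four round buttons (yellow, green, blue, black) and a red mushroom stop button. It stands on the robot's left or right, the mains switch box on the other side
- switch_box: light grey mains switch box standing loose on rubber feet, 0.8 kg or so, 110 (x) x 80 (y) x 50 mm tall; origin under its centre; a black paddle rocker is on its top
- rocker_press (a point): the place to press on the rocker: top face of its white-dotted end, 24 mm from the pivot, about 69 mm above the table while off (raised) and about 61 mm when on. The paddle is 64 x 36 mm, 8 mm thick, its long side along the box's x axis, dotted end at the box's +x; its pivot lies along the box's y axis, 61 mm above the table and over the box's centre
- rocker (a joint): rocker angle: 0 = off (dotted end up), 0.36 = on (dotted end fully down). It stays where it is left; needs 2 to 4 N at the dotted end
- yellow_top (a point): yellow enable button. Cap 32 mm across, in a steel collar of 46 mm; this point is the middle of the cap's top, about 70 mm above the table when up (12 mm above the collar), and it goes down with the cap. It sits in one of four places (2 x 2, 72 x 78 mm apart) on the panel's top; the four colours change places from run to run.
- yellow (a joint): depth of the yellow button: 0 up, 0.007 fully home. It has no spring: it needs about 3 N and stays down once pushed down
- green_station: green hold-to-run button with its steel collar; origin on the panel's top (50 mm above the table), under the middle of the button
- green_top (a point): green hold-to-run (jog) button. Cap 32 mm across, in a steel collar of 46 mm; this point is the middle of the cap's top, about 70 mm above the table when up (12 mm above the collar), and it goes down with the cap. It sits in one of four places (2 x 2, 72 x 78 mm apart) on the panel's top; the four colours change places from run to run.
- green (a joint): depth of the green button: 0 up, 0.007 fully down. A spring lifts it again when let go; 1.5 N starts it, 5 N holds it fully down
- blue_top (a point): blue button, not to be pressed. Cap 32 mm across, in a steel collar of 46 mm; this point is the middle of the cap's top, about 70 mm above the table when up (12 mm above the collar), and it goes down with the cap. It sits in one of four places (2 x 2, 72 x 78 mm apart) on the panel's top; the four colours change places from run to run.
- blue (a joint): depth of the blue button, 0 up, 0.007 down
- black_top (a point): black button, not to be pressed. Cap 32 mm across, in a steel collar of 46 mm; this point is the middle of the cap's top, about 70 mm above the table when up (12 mm above the collar), and it goes down with the cap. It sits in one of four places (2 x 2, 72 x 78 mm apart) on the panel's top; the four colours change places from run to run.
- black (a joint): depth of the black button, 0 up, 0.007 down
- stop_top (a point): red mushroom stop button on a yellow disc at the panel's +y end (88 mm from the panel's centre), 42 mm across; this point is its top, 78 mm above the table. Not to be pressed
- stop (a joint): depth of the red stop button, 0 up, 0.007 down
- bobbin: cream plastic bobbin, loose, 44 mm diameter, 45 mm tall; origin under its centre
- clevis: black fork piece with a slot, loose, 48 mm diameter, 70 mm tall; origin under its centre
- hex_cap: black six-sided cap, loose, 50 mm across flats, 22 mm tall; origin under its centre
- wrench: steel wrench lying flat, loose, 150 mm long; origin under its middle, its x axis along it
- jar: amber jar with a steel lid, loose, 52 mm diameter, 70 mm tall; origin under its centre
- grip: turquoise hand-grip moulding with grey ribs, loose, 35 x 110 x 27 mm; origin under its centre
- mug: blue mug, loose, 76 mm diameter, 85 mm tall; origin under its centre
Things that resemble listed ones, but are neither listed nor needed, are in the scene too. What is shaped like the switch_box but turquoise is not meant.

How it is judged:
By the outcome, as a careful person would: the job done as asked, in the order asked, and still so for the second after the job is handed in, while the arm keeps its last pose, push and grip.
It also fails if it takes over 42 s, if anything falls off the work surface, if the arm or the gripper's body presses on something with over 40 N, if the wrist force passes 120 N, or if a joint passes its speed limit or range.

### The arm

A 7-joint arm with a two-finger parallel gripper is mounted at the origin on the work surface. World frame = base frame: x ahead of the robot, y to its left, z up, the work surface at z = 0. Lengths are in m, angles in rad, forces in N, time in s.
With the tool pointing down it reaches from about 0.425 to 0.875 m from the base axis. Payload 4.7 kg.
Tool frame: the origin (TCP) lies at the very end of the fingers, on their centre line; the grasp point (between the pads) lies grip_point_offset behind it (grip_point_offset is the distance from the TCP to the grasp point, in m); z points along the fingers, y is the line along which they close (so a half turn about z gives the same grasp; the last joint's range is limited). The gripper opens to 87 mm and grips with 3 to 60 N. Pads are 19 mm wide; open, the fingers measure 117 mm over their backs; the gripper's body (75 mm by 190 mm) begins 51 mm behind the grasp point.
Start: joints at [1.114, 0.321, -0.07, 1.45, 0.023, 1.371, -0.057], TCP at [0.295, -0.579, 0.223] pointing down, gripper open.
Joint ranges: [-2.86, 2.86], [-0.3, 2.09], [-1.38, 1.24], [0.06, 2.45], [-1.56, 4.7], [0.09, 2.05], [-2.69, 2.69]. Speed limits (rad/s): [2.57, 2.57, 3.14, 3.14, 3.14, 3.14, 3.14].

### API

Orientations are given as a unit quaternion [x, y, z, w].
In Python, from cell import * gives the robot as it stands. The module is installed in compiled form; this text tells all that it offers.
- The arm moves only by the tool send_rows, never from a script. Its arguments are lists of equal length, an entry for each row: "travel": the shift along the tool's x, y, z in cm, a list of three; "delta_rot": the turn, a rotation vector about the tool's x, y, z in degrees, a list of three; "fingers": the finger opening in cm, from 0 to 8.7. A call has 1 to 20 rows; each row is the pose to reach, as a shift and turn from the pose commanded when the call began, along the tool's axes at that moment; what a row does not reach only later rows make up. A row lasts 1/8 s, in which the tool goes at most 62.5 mm and 10.7 degrees, less where a joint would pass 70% of its speed; a pose out of reach is approached as far as the arm can. A call with a gripper value outside its range is refused whole. The fingers move at their own pace and stop on an object; "grip_force" is the grip in N (left out, the last holds). Time passes only in rows, so rows that repeat a pose let the fingers close. It gives the time, the measured TCP pose, the force, the opening and the grip force at its end, in the units of the state.
- sense(): the state, without advancing time (a new reading comes with each control period).
- camera(name): name is "side" or "top"; returns (picture, depth): 480x640x3 uint8, red, green, blue; 480x640 float32, m along the optical axis (not along the pixel's ray), 0 where there is no reading.
- camera_info(name): a dict with "intrinsics" (3x3 intrinsics, pixels), "camera_from_world" (4x4, takes a point from world to camera coordinates). Camera axes: x right, y up, looking along -z (the intrinsics and any distortion apply to the point x, -y, -z); pixel columns grow to the right and rows downward; lengths in m; the calibration is good to about 2 mm. A picture is of the moment at which its call begins. camera_info takes no time and is no camera call.
- finish_job(): hands the job in; it is judged then, once.
The state is a dict: "t": time; "joint_pos": joint angles; "qd": joint speeds; "joint_torque": joint torques, N m; "position": TCP position; "ee_rot": TCP orientation; "contact_force": force on the tool from outside, world axes, zero at the start; "moment": the same for the moment, N m; "gripper_width": finger opening in m; "grasp_force": force on a finger pad.
Only numpy, scipy, OpenCV 4.12 (cv2) and the standard library are available. Lean on these libraries where they do the work, as an engineer would, in place of code of your own. Each camera call takes 0.05 s, during which the arm holds its last target. There are 200 camera calls.

## Working session

There is one attempt and no reset: what is moved stays moved. The work goes in short steps, Python scripts to look and compute and a tool call to move; the robot and the scene stay as the last step left them, time stands still between calls to the robot, and variables do not carry over. Pictures are saved under pics/ and viewed, at most 10 in all, crops included, and the job is handed in when it is done.

Besides the shell and the picture viewer there is one more tool, called by a JSON object that holds its "op" and its "data", one argument or row to a line. send_rows: Moves the arm, as the interface text tells. Its arguments: {"type":"object","properties":{"travel":{"type":"array"},"delta_rot":{"type":"array"},"fingers":{"type":"array"},"grip_force":{"type":"number"}},"required":["travel","delta_rot","fingers"]}

```bash
mkdir -p pics
cat > h.py <<'E'
from cell import *
import numpy as np, cv2
from scipy.spatial.transform import Rotation as R
def save(n,p): cv2.imwrite(p,camera(n)[0][:,:,::-1])
def onplane(n,u,v,z):
    I=camera_info(n);K=np.array(I["intrinsics"]);T=np.array(I["camera_from_world"])
    c=np.linalg.inv(K)@[u,v,1];d=T[:3,:3].T@(c*[1,-1,-1]);o=-T[:3,:3].T@T[:3,3]
    return o+d*(z-o[2])/d[2]
E
python3 - <<'E'
from h import *
for n in("side","top"):
    p,d=camera(n);cv2.imwrite(f"pics/{n}0.png",p[:,:,::-1]);np.save(n+"d.npy",d)
    I=camera_info(n);print(I.keys());T=np.array(I["camera_from_world"]);print(-T[:3,:3].T@T[:3,3]);print(I["intrinsics"])
s=sense();print(s["t"],s["position"],R.from_quat(s["ee_rot"]).as_matrix().round(3),s["gripper_width"],s["contact_force"])
E
```

```text
dict_keys(['intrinsics', 'camera_from_world'])
[0.09460626 0.91806681 1.07718257]
[[468.19615304   0.         317.87900512]
 [  0.         468.19615304 238.22412446]
 [  0.           0.           1.        ]]
dict_keys(['intrinsics', 'camera_from_world'])
[0.28285337 0.04885301 1.19647493]
[[483.31773298   0.         320.01936331]
 [  0.         483.31773298 243.47398608]
 [  0.           0.           1.        ]]
0.1 [ 0.29458261 -0.57886701  0.22155439] [[ 0.891  0.454 -0.001]
 [ 0.454 -0.891  0.002]
 [-0.    -0.002 -1.   ]] 0.08729259036231973 [ 0.16326274  0.65188562 -0.83075059]
```

View pics/top0.png

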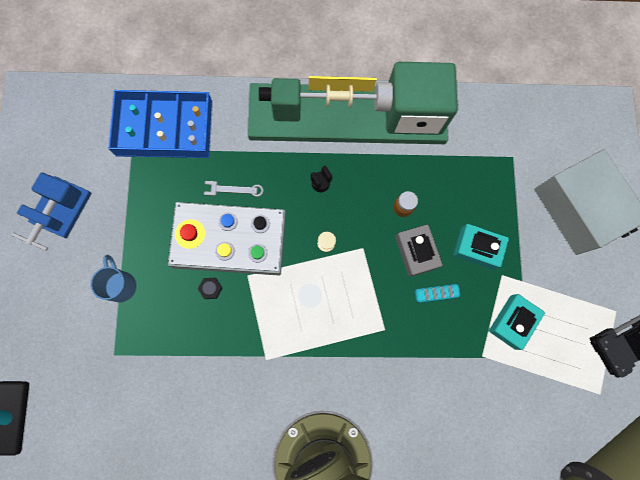

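View pics/side0.png

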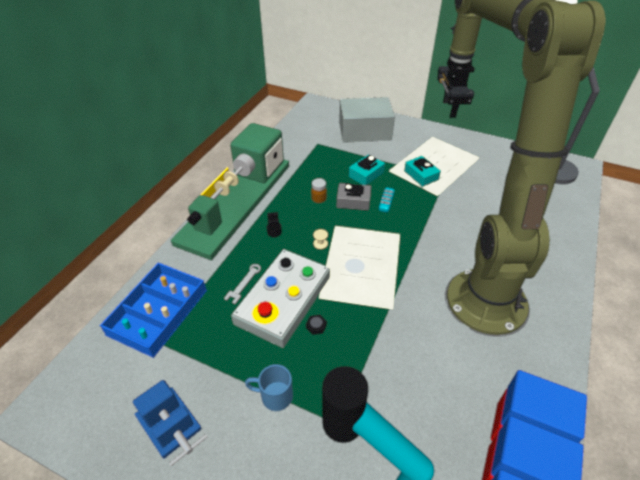

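The top view shows the panel on the robot's left: yellow at (224,251), green at (257,253), blue at (228,221), black at (260,223) and stop at (188,233). The grey switch box is at about (419,250) with its dot at (420,240). The turquoise lookalikes are further right. The side view agrees.

Run:
```python
from h import *
im={n:cv2.imread(f"pics/{n}0.png") for n in("top","side")}
def blob(n,lo,hi,box):
    x0,y0,x1,y1=box;h=cv2.cvtColor(im[n],cv2.COLOR_BGR2HSV)[y0:y1,x0:x1]
    m=cv2.inRange(h,lo,hi);k,l,st,c=cv2.connectedComponentsWithStats(m)
    i=1+np.argmax(st[1:,4]);return c[i]+[x0,y0],st[i]
Y=((22,120,120),(35,255,255));G=((45,120,60),(85,255,255))
for nm,c,bt,bs in(("yellow",Y,(212,240,238,264),(285,282,303,301)),("green",G,(246,242,270,266),(300,264,316,280))):
    for n,b in(("top",bt),("side",bs)):
        p,s=blob(n,*c,b);print(nm,n,p.round(1),s,onplane(n,*p,.068).round(4))
W=((0,0,200),(180,60,255))
for n,b in(("top",(410,230,432,255)),("side",(335,178,372,200))):
    p,s=blob(n,*W,b);print("dot",n,p.round(1),s,onplane(n,*p,.069).round(4))
# grey box in top image : not green mat
h=cv2.cvtColor(im["top"],cv2.COLOR_BGR2HSV)[215:285,385:452]
m=cv2.bitwise_not(cv2.inRange(h,(60,120,30),(95,255,255)));m[65:]=0
k,l,st,c=cv2.connectedComponentsWithStats(m);i=l[35,34];print(st[i])
ct=cv2.findContours((l==i).astype(np.uint8),0,2)[0][0]
r=cv2.minAreaRect(ct);bp=cv2.boxPoints(r)+[385,215];print(r,bp)
for z in(.025,.05):
    P=np.array([onplane("top",*q,z) for q in bp]);print(z,P.round(4),P.mean(0))
d=np.load("topd.npy");
big=np.hstack([cv2.resize(im["top"][210:290,380:460],(400,400),interpolation=2),cv2.resize(im["side"][170:220,325:375],(400,400),interpolation=2)])
cv2.imwrite("pics/c1.png",big)
```

```text
yellow top [223.9 249.7] [  6   3  13  14 138] [0.4861 0.24   0.068 ]
yellow side [293.2 290.8] [ 3  4 11 11 97] [0.4846 0.2433 0.068 ]
green top [256.9 251.8] [  5   4  13  13 130] [0.4821 0.1623 0.068 ]
green side [307.2 271. ] [ 3  3 10  9 73] [0.4803 0.1648 0.068 ]
dot top [419.  239.2] [ 6  6  7  7 41] [ 0.5175 -0.2242  0.069 ]
dot side [348.  186.2] [11  7  5  3 13] [ 0.5171 -0.2248  0.069 ]
[  10    9   48   53 1660]
((33.20000457763672, 35.09999465942383), (46.485477447509766, 36.36618423461914), 71.56504821777344) [[393.60000992 233.79999733]
 [428.09999466 222.29999733]
 [442.79999924 266.3999939 ]
 [408.3000145  277.8999939 ]]
0.025 [[ 0.5397 -0.1715  0.025 ]
 [ 0.5705 -0.2593  0.025 ]
 [ 0.459  -0.2918  0.025 ]
 [ 0.4295 -0.2052  0.025 ]] [ 0.49966612 -0.23194664  0.025     ]
0.05 [[ 0.5342 -0.1668  0.05  ]
 [ 0.5643 -0.2527  0.05  ]
 [ 0.4553 -0.2845  0.05  ]
 [ 0.4264 -0.1998  0.05  ]] [ 0.4950392 -0.2259542  0.05     ]
```

View pics/c1.png

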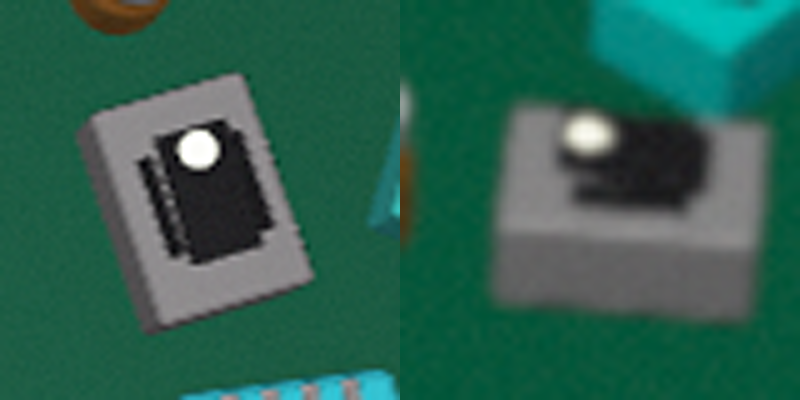

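The crop shows the dot at the upper-left end of the rocker, pixel (419,239), and both views put it at (0.517, -0.2245). I'll move above it with the fingers closed.

{"op": "send_rows", "data": {
  "travel": [
    [5,-3,0],
    [10,-6,0],
    [15,-9,0],
    [20,-12,0],
    [25,-15,0],
    [30,-18,0],
    [36.2,-21.4,0],
    [36.2,-21.4,0],
    [36.2,-21.4,5],
    [36.2,-21.4,10],
    [36.2,-21.4,13],
    [36.2,-21.4,13],
    [36.2,-21.4,13]
  ],
  "delta_rot": [
    [0,0,0],
    [0,0,0],
    [0,0,0],
    [0,0,0],
    [0,0,0],
    [0,0,0],
    [0,0,0],
    [0,0,0],
    [0,0,0],
    [0,0,0],
    [0,0,0],
    [0,0,0],
    [0,0,0]
  ],
  "fingers": [0,0,0,0,0,0,0,0,0,0,0,0,0],
  "grip_force": 20
}}

```text
t: 1.72
position: [0.521, -0.2252, 0.0938]
ee_rot: [0.972, 0.233, 0.001, 0.001]
contact_force: [1.5, 0.5, 0.1]
gripper_width: 0.0004
grasp_force: 0.0
```

Run:
```python
from h import *
a=camera("top")[0][200:290,370:470,::-1];b=camera("side")[0][150:225,310:393,::-1]
cv2.imwrite("pics/c2.png",np.hstack([cv2.resize(a,(400,360)),cv2.resize(b,(400,360))]))
s=sense();print(s["t"],s["position"],s["gripper_width"],s["contact_force"],R.from_quat(s["ee_rot"]).as_matrix().round(3))
```

```text
1.825 [ 0.52157961 -0.22520696  0.09452267] 0.0005811905111363859 [ 0.06197704  0.4616285  -0.17207918] [[ 0.891  0.453  0.003]
 [ 0.453 -0.891 -0.002]
 [ 0.002  0.003 -1.   ]]
```

View pics/c2.png

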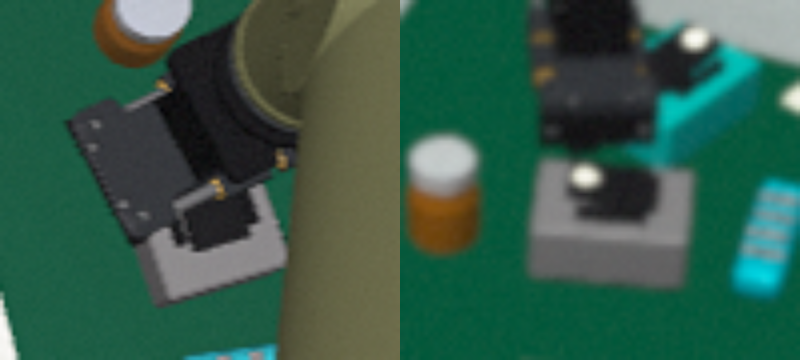

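The fingers are over the dot at z = 0.094, with the jar and the other boxes clear. I'll press down in steps.

{"op": "send_rows", "data": {
  "travel": [
    [0,0,1.0],
    [0,0,1.8],
    [0,0,2.2],
    [0,0,2.4],
    [0,0,2.6],
    [0,0,2.8],
    [0,0,3.0],
    [0,0,3.0]
  ],
  "delta_rot": [
    [0,0,0],
    [0,0,0],
    [0,0,0],
    [0,0,0],
    [0,0,0],
    [0,0,0],
    [0,0,0],
    [0,0,0]
  ],
  "fingers": [0,0,0,0,0,0,0,0]
}}

```text
t: 2.82
position: [0.5211, -0.2241, 0.0629]
ee_rot: [0.972, 0.233, 0.001, 0.0]
contact_force: [1.0, 1.3, 3.1]
gripper_width: 0.0004
grasp_force: 1.6
```

{"op": "send_rows", "data": {
  "travel": [
    [0,0,0.1],
    [0,0,0.2],
    [0,0,0.2]
  ],
  "delta_rot": [
    [0,0,0],
    [0,0,0],
    [0,0,0]
  ],
  "fingers": [0,0,0]
}}

```text
t: 3.2
position: [0.5212, -0.2241, 0.0623]
ee_rot: [0.972, 0.233, 0.001, 0.0]
contact_force: [-1.8, 3.3, 11.8]
gripper_width: 0.0009
grasp_force: 5.8
```

Force has risen to 12 N with almost no further travel, so the rocker is at its end stop. I'll lift, swing clear and check.

{"op": "send_rows", "data": {
  "travel": [
    [0,0,-2],
    [0,0,-6],
    [0,0,-9],
    [5,-9,-9],
    [5,-9,-9]
  ],
  "delta_rot": [
    [0,0,0],
    [0,0,0],
    [0,0,0],
    [0,0,0],
    [0,0,0]
  ],
  "fingers": [0,0,0,0,0]
}}

```text
t: 3.82
position: [0.5239, -0.1197, 0.1505]
ee_rot: [0.972, 0.234, 0.0, 0.0]
contact_force: [0.2, 0.4, 0.5]
gripper_width: 0.0007
grasp_force: 0.0
```

Run:
```python
from h import *
a=camera("top")[0][200:290,370:470,::-1];b=camera("side")[0][165:225,320:387,::-1]
cv2.imwrite("pics/c3.png",np.hstack([cv2.resize(a,(400,360)),cv2.resize(b,(400,360))]))
s=sense();print(s["t"],s["position"],s["joint_pos"]);r=R.from_quat(s["ee_rot"]).as_matrix()
print((r.T@(np.array([.4855,.2415,.1])-s["position"])*100).round(2))
```

```text
3.925 [ 0.52411862 -0.1160293   0.15032682] [ 0.55938122  0.1552762  -0.4241737   1.81339929  0.06720137  1.18785718
 -0.97765568]
[ 13.04 -33.51   5.09]
```

View pics/c3.png

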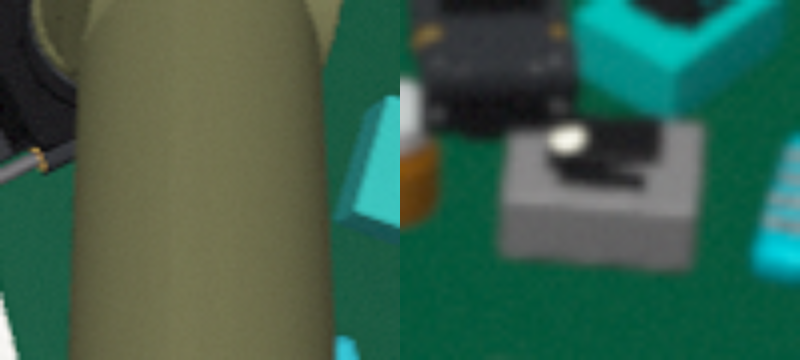

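In the side crop the dot is lower than before, but the arm covers the box in the top view. I'll move above yellow and check the rocker again from there.

{"op": "send_rows", "data": {
  "travel": [
    [2,-5,0],
    [4,-10,0],
    [6,-15,0],
    [8,-20,0],
    [10,-25,0],
    [12,-30,0],
    [13,-33.5,0],
    [13,-33.5,0],
    [13,-33.5,3],
    [13,-33.5,5],
    [13,-33.5,5],
    [13,-33.5,5]
  ],
  "delta_rot": [
    [0,0,0],
    [0,0,0],
    [0,0,0],
    [0,0,0],
    [0,0,0],
    [0,0,0],
    [0,0,0],
    [0,0,0],
    [0,0,0],
    [0,0,0],
    [0,0,0],
    [0,0,0]
  ],
  "fingers": [0,0,0,0,0,0,0,0,0,0,0,0]
}}

```text
t: 5.42
position: [0.4887, 0.2356, 0.1011]
ee_rot: [0.973, 0.233, 0.0, 0.0]
contact_force: [0.1, 0.3, 0.6]
gripper_width: 0.0003
grasp_force: 0.0
```

Run:
```python
from h import *
t=camera("top")[0][:,:,::-1];sd=camera("side")[0][:,:,::-1]
f=lambda i,y0,y1,x0,x1:cv2.resize(i[y0:y1,x0:x1],(400,300))
cv2.imwrite("pics/c4.png",np.vstack([np.hstack([f(t,210,285,370,470),f(sd,170,216,325,386)]),np.hstack([f(t,190,280,160,280),f(sd,240,345,225,365)])]))
for n,i,(x0,y0,x1,y1) in(("top",t,(410,230,432,255)),("side",sd,(335,178,372,200))):
    m=cv2.inRange(cv2.cvtColor(np.ascontiguousarray(i),cv2.COLOR_BGR2HSV)[y0:y1,x0:x1],(0,0,200),(180,60,255))
    M=cv2.moments(m,True);u=M["m10"]/M["m00"]+x0;v=M["m01"]/M["m00"]+y0
    print(n,u,v,[onplane(n,u,v,z).round(4) for z in(.061,.069)])
s=sense();print(s["t"],s["position"],s["contact_force"]);r=R.from_quat(s["ee_rot"]).as_matrix()
print((r.T@(np.array([.4855,.2415,.07])-s["position"])*100).round(2))
```

```text
top 418.325 239.5 [array([ 0.5185, -0.2244,  0.061 ]), array([ 0.5169, -0.2225,  0.069 ])]
side 347.35714285714283 187.85714285714286 [array([ 0.519 , -0.2247,  0.061 ]), array([ 0.5157, -0.2157,  0.069 ])]
5.525 [0.48883474 0.2360861  0.1015164 ] [0.19363186 0.52873248 0.08560462]
[-0.06 -0.64  3.15]
```

View pics/c4.png

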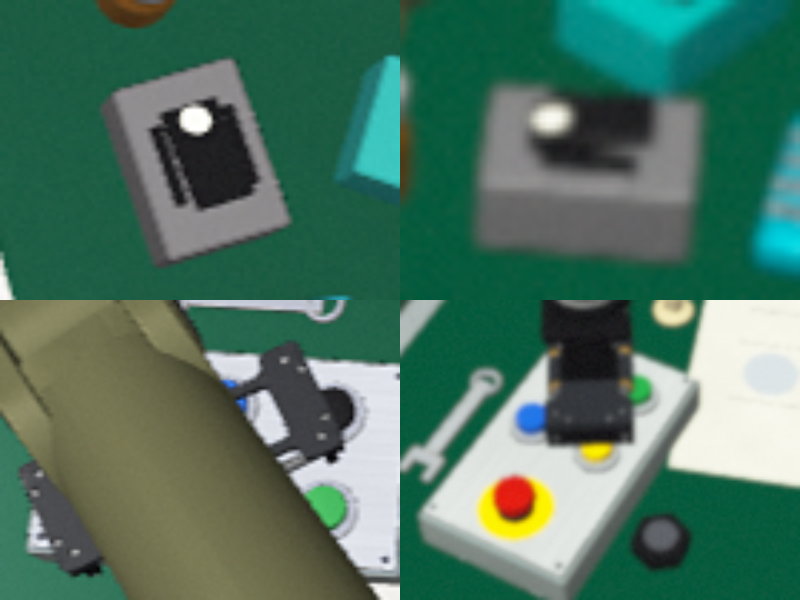

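Both views now agree on the dot only at z = 0.061, so the rocker is on, and the box hasn't moved. I'll make a small sideways correction and press yellow.

{"op": "send_rows", "data": {
  "travel": [
    [0,-0.6,0],
    [0,-0.6,1.5],
    [0,-0.6,2.5],
    [0,-0.6,2.9],
    [0,-0.6,3.2],
    [0,-0.6,3.5],
    [0,-0.6,3.8],
    [0,-0.6,3.8]
  ],
  "delta_rot": [
    [0,0,0],
    [0,0,0],
    [0,0,0],
    [0,0,0],
    [0,0,0],
    [0,0,0],
    [0,0,0],
    [0,0,0]
  ],
  "fingers": [0,0,0,0,0,0,0,0]
}}

```text
t: 6.52
position: [0.4854, 0.2414, 0.0633]
ee_rot: [0.972, 0.233, 0.0, 0.0]
contact_force: [-3.0, -2.2, 6.8]
gripper_width: 0.0005
grasp_force: 3.8
```

{"op": "send_rows", "data": {
  "travel": [
    [0,0,0.1],
    [0,0,0.2],
    [0,0,0.2]
  ],
  "delta_rot": [
    [0,0,0],
    [0,0,0],
    [0,0,0]
  ],
  "fingers": [0,0,0]
}}

```text
t: 6.9
position: [0.4855, 0.2414, 0.063]
ee_rot: [0.972, 0.233, 0.0, 0.001]
contact_force: [-7.3, -3.9, 19.9]
gripper_width: 0.0005
grasp_force: 9.8
```

Yellow is at its end stop: 20 N and no more travel. I'll lift and go above green.

{"op": "send_rows", "data": {
  "travel": [
    [0,0,-2],
    [0,0,-4.5],
    [0,0,-4.5],
    [-2,3.4,-4.5],
    [-3.9,6.7,-4.5],
    [-3.9,6.7,-4.5],
    [-3.9,6.7,-4.5],
    [-3.9,6.7,-4.5]
  ],
  "delta_rot": [
    [0,0,0],
    [0,0,0],
    [0,0,0],
    [0,0,0],
    [0,0,0],
    [0,0,0],
    [0,0,0],
    [0,0,0]
  ],
  "fingers": [0,0,0,0,0,0,0,0]
}}

```text
t: 7.9
position: [0.4808, 0.1653, 0.1054]
ee_rot: [0.972, 0.234, 0.0, -0.0]
contact_force: [0.1, 1.2, -0.2]
gripper_width: 0.0002
grasp_force: 0.0
```

Run:
```python
from h import *
t=camera("top")[0][:,:,::-1];sd=camera("side")[0][:,:,::-1]
f=lambda i,y0,y1,x0,x1:cv2.resize(i[y0:y1,x0:x1],(400,300))
cv2.imwrite("pics/c5.png",np.hstack([f(t,190,280,160,280),f(sd,240,345,225,365)]))
s=sense();print(s["t"],s["position"],s["contact_force"]);r=R.from_quat(s["ee_rot"]).as_matrix()
print((r.T@(np.array([.481,.1635,.07])-s["position"])*100).round(2))
m=cv2.inRange(cv2.cvtColor(np.ascontiguousarray(sd),cv2.COLOR_BGR2HSV)[278:305,280:308],(22,120,120),(35,255,255))
M=cv2.moments(m,True);u,v=M["m10"]/M["m00"]+280,M["m01"]/M["m00"]+278;print(u,v,M["m00"],[onplane("side",u,v,z).round(4) for z in(.061,.068)])
```

```text
8.0 [0.48072525 0.16512974 0.10541914] [-0.51307753  0.05104243  0.28246668]
[-0.05  0.16  3.54]
293.3095238095238 291.4047619047619 84.0 [array([0.4859, 0.2405, 0.061 ]), array([0.4832, 0.2451, 0.068 ])]
```

View pics/c5.png

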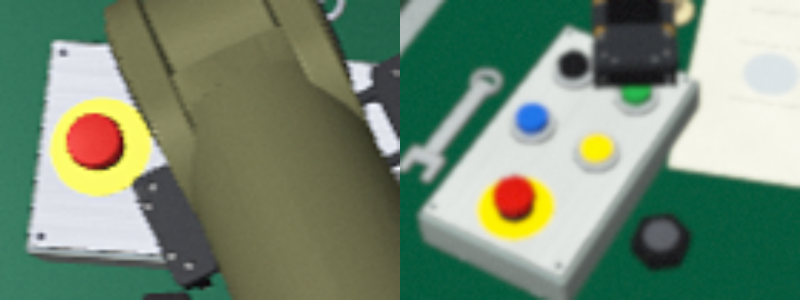

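The side crop shows yellow flush in its collar. Its centroid matches z ≈ 0.061–0.063 at the known spot, so it's down. The fingers are above green, so I'll press and hold.

{"op": "send_rows", "data": {
  "travel": [
    [0,0.1,1.5],
    [0,0.1,2.7],
    [0,0.1,3.3],
    [0,0.1,3.6],
    [0,0.1,3.9],
    [0,0.1,4.2],
    [0,0.1,4.3],
    [0,0.1,4.4],
    [0,0.1,4.4],
    [0,0.1,4.4]
  ],
  "delta_rot": [
    [0,0,0],
    [0,0,0],
    [0,0,0],
    [0,0,0],
    [0,0,0],
    [0,0,0],
    [0,0,0],
    [0,0,0],
    [0,0,0],
    [0,0,0]
  ],
  "fingers": [0,0,0,0,0,0,0,0,0,0]
}}

```text
t: 9.25
position: [0.4813, 0.1631, 0.0633]
ee_rot: [0.972, 0.233, -0.0, 0.001]
contact_force: [-6.7, -2.1, 15.9]
gripper_width: 0.0004
grasp_force: 7.7
```

Green bottomed out at z = 0.063 with 16 N, and 5 N is enough to hold it. I'll hold a moment, then hand in.

{"op": "send_rows", "data": {
  "travel": [
    [0,0,0],
    [0,0,0],
    [0,0,0],
    [0,0,0]
  ],
  "delta_rot": [
    [0,0,0],
    [0,0,0],
    [0,0,0],
    [0,0,0]
  ],
  "fingers": [0,0,0,0]
}}

```text
t: 9.75
position: [0.4813, 0.1631, 0.0632]
ee_rot: [0.972, 0.233, -0.0, 0.001]
contact_force: [-6.8, -1.9, 15.9]
gripper_width: 0.0004
grasp_force: 7.6
```

```bash
python3 -c "
from cell import *
s=sense();print(s['t'],s['position'],s['contact_force'])
if s['contact_force'][2]>8 and s['position'][2]<.064: print(finish_job())"
```

```text
9.75 [0.48134549 0.16314607 0.06324605] [-6.76986374 -1.93132176 15.94795062]
the job is handed in; nothing more can be done
None
```

I switched the rocker on, pushed yellow home, and handed the job in at about 9.8 s with the fingers still holding green fully down at about 16 N; the verdict wasn't shown.

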